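Prove the bench emergency stop and reset it

ROBOT

A 6-joint arm with a two-finger parallel gripper is mounted at the origin on a cart in front of the work surface, level with it; the furniture and walls round the work are solid. World frame = base frame: x ahead of the robot, y to its left, z up, the work surface at z = 0. Lengths are in m, angles in rad, forces in N, time in s.
With the tool pointing down it reaches from about 0.35 to 0.775 m from the base axis. Payload 7.3 kg.
Tool frame: the origin (TCP) lies midway between the tips of the shut fingers; the grasp point (between the pads) lies 19 mm behind it; z points along the fingers, y is the direction in which the jaws open and shut (so a half turn about z gives the same grasp; the last joint's range is limited). The gripper opens to 92 mm and grips with 3 to 60 N. Pads are 19 mm wide; open, the fingers measure 130 mm over their backs; the gripper's body (75 mm by 190 mm) begins 47 mm behind the grasp point.
Start: joints at [1.011, 0.342, 1.524, -0, 1.275, -0.146], TCP at [0.211, 0.481, 0.227] pointing down, gripper open.
Joint ranges: [-2.53, 2.53], [-0.77, 2.02], [0.04, 2.7], [-1, 4.14], [0.28, 2.66], [-3.11, 3.11]. Speed limits (rad/s): [2.57, 2.57, 3.14, 3.14, 3.14, 3.14].

INTERFACE

Orientations are given as [roll, pitch, yaw] about the fixed x, y, z axes, in that order (R = Rz(yaw) Ry(pitch) Rx(roll)).
In Python, from cell import robot, imaging gives the robot as it stands. The module is installed in compiled form; this text tells all that it offers.
- The arm moves only by the tool send_rows, never from a script. Its argument "plan" is a list of rows, each a list of 3 entries, a list of its own where there are three numbers: the shift along the world's x, y, z in m, then the turn, a rotation vector about the world's x, y, z in rad, then the closure in counts, from 0 (fully open) to 255 (shut). A call has 1 to 20 rows; each row shifts and turns the commanded pose from where the row before left it; what a row does not reach is not made up. A row lasts 1/10 s, in which the tool goes at most 50 mm and 8.59 degrees, less where a joint would pass 70% of its speed; a pose out of reach is approached as far as the arm can. A call is refused whole if a number of a shift passes 0.05 or a number of a turn 0.15, either way. A call with a gripper value outside its range is refused whole. The fingers move at their own pace and stop on an object; "newtons" is the grip in N (left out, the last holds). Time passes only in rows, so rows that do not move let the fingers close. It gives the time, the measured TCP pose, the force and the opening at its end, in the units of the state.
- robot.observe(): the state, without advancing time (a new reading comes with each control period).
- imaging.read_camera(name): name is "scene" or "top" or "wrist"; returns a dict with "pixels" (400x640x3 uint8, red, green, blue), "fx", "fy", "cx", "cy" (pixels), "world_from_camera" (4x4, takes a point from camera to world coordinates). Camera axes: x right, y down, z forward; pixel columns grow to the right and rows downward; lengths in m; the calibration is good to about 2 mm. A picture is of the moment at which its call begins. There is no depth.
- robot.hand_in(): hands the job in, once; it reports no verdict.
The state is a dict: "time": time; "qpos": joint angles; "qvel": joint speeds; "joint_efforts": joint torques, N m; "tool_pos": TCP position; "tool_rot": TCP orientation; "contact_force": force on the tool from outside, world axes, zero at the start; "torque": the same for the moment, N m; "opening": finger opening in m.
Only numpy, scipy, OpenCV 4.12 (cv2) and the standard library are available. Lean on these libraries where they do the work, as an engineer would, in place of code of your own. Each camera call takes 0.05 s, during which the arm holds its last target.

TASK

Prove the emergency stop on the bench: press the red mushroom head of the yellow box down until it latches, then twist it clockwise by pushing one of its wings sideways with the fingertips until it pops back up. Then press the blue reset button fully in and let everything go. Only push: never grip the red head or its wings, do not press blue while the stop is down, leave the green start button alone and do not disturb the loose parts lying around.

Things in the scene. Friction and masses are not known exactly. Their poses are not given: they have to be found in the camera images.
- stop_axis (a point): point on the top face of the stop box (yellow over grey, 104 x 104 mm, top 60 mm above the bench, fixed to the bench), on the axis of the red head; z up, x and y are the box's own axes and turn with it (yaw up to 0.7 rad either way)
- stop_top (a point): centre of the top of the red mushroom head (44 mm across, flat on top with a rounded rim, 45 mm above the box's top face when up; underside 22 mm above it). It turns with the head; its x axis runs along the wings. Two bar wings stick out on opposite sides, to 42 mm from the axis, 12 mm wide, from 22 to 38 mm above the box's top face when up. A black collar 40 mm across and 5 mm high lies under the head
- wing_near (a point): middle of the free part of the wing on the box's -x side (robot side), 36 mm from the axis, half-way up the wing; clockwise from above moves it to the box's +y
- wing_far (a point): the same on the opposite wing; clockwise moves it to the box's -y
- stop_press (a joint): how far the red head is down, m: 0 up, stops at 0.0105. Spring from 3 N at the top; snaps into its latch at about 0.0085, needing about 5 to 6 N (8 N at the stop), and stays there when let go, so that the wings then lie 13 to 30 mm above the box's top face
- stop_twist (a joint): clockwise turn of the head seen from above, rad: 0 at rest, stops at 1.05. A light spring (about 0.02 to 0.05 N m) brings it back to 0. With the head latched, at about 0.6 rad the latch lets go and the head springs up 8.5 mm by itself (about 1.5 N at the wing)
- reset (a joint): how far the blue button is pressed, m: 0 out, stops at 0.006, sprung, fully in takes about 5 N
- reset_top (a point): centre of the top of the blue reset button (26 mm across, its top 64 mm above the bench, 10 mm above its 42 mm wide metal ring) on a grey box 60 x 60 x 42 mm, fixed to the bench, with one round push button on top
- start (a joint): the same for the green start button, which must not be pressed
- start_top (a point): centre of the top of the green start button, of the same size, on a box of the same kind; the two boxes may stand in either place
- cylinder_10: loose bystander: aluminium pneumatic cylinder, 61 x 61 x 114 mm, upright; origin at its underside
- cylinder_9: loose bystander: aluminium pneumatic cylinder, 53 x 52 x 106 mm, upright; origin at its underside
- end_cap_1: loose bystander: square metal end cap 56 x 56 x 18 mm; origin at its underside
- end_cap_2: loose bystander: another such end cap; origin at its underside
- piston_1: loose bystander: round piston 40 mm across, 14 mm high; origin at its underside
- spanner_17: loose bystander: flat spanner 191 x 36 x 6 mm; origin at its underside
- fitting_1: loose bystander: small push-in fitting 24 x 15 x 30 mm, blue, black and brass; origin at its underside
There are look-alikes about, which are no part of the job. What is shaped like the part that bears start but orange is not meant. Leave any pink look-alike of the part that bears stop_axis alone.

How it is judged:
By the outcome, as a careful person would: the job done as asked, in the order asked, and still so for the second after the job is handed in, with the robot touching nothing.
It also fails if it takes over 51 s, if anything falls off the work surface, if the arm or the gripper's body presses on something with over 40 N, if the wrist force passes 120 N, or if a joint passes its speed limit or range.

## Working session

There is one attempt and no reset: what is moved stays moved. The work goes in short steps, Python scripts to look and compute and a tool call to move; the robot and the scene stay as the last step left them, time stands still between calls to the robot, and variables do not carry over. Pictures are saved under pics/ and viewed, and the job is handed in when it is done.

Besides the shell and the picture viewer there is one more tool, called after "Call:" as a command line: name --argument value ..., lists and objects as JSON in quotes. send_rows: Moves the arm, as the interface text tells. Its arguments: {"type":"object","properties":{"plan":{"type":"array"},"newtons":{"type":"number"}},"required":["plan"]}

```bash
mkdir -p pics
cat > h.py <<'E'
import numpy as np, cv2
from cell import robot, imaging
def cam(n,save=None):
    d=imaging.read_camera(n)
    if save: cv2.imwrite('pics/'+save,cv2.cvtColor(d['pixels'],cv2.COLOR_RGB2BGR))
    return d
def ray(d,u,v,z):
    T=np.array(d['world_from_camera']); r=T[:3,:3]@np.array([(u-d['cx'])/d['fx'],(v-d['cy'])/d['fy'],1.]); o=T[:3,3]
    return o+r*(z-o[2])/r[2]
def proj(d,p):
    T=np.linalg.inv(np.array(d['world_from_camera'])); q=T[:3,:3]@np.array(p)+T[:3,3]
    return d['fx']*q[0]/q[2]+d['cx'], d['fy']*q[1]/q[2]+d['cy']
E
python3 - <<'E'
from h import *
for n in ['scene','top','wrist']:
    d=cam(n,n+'0.png'); print(n,d['fx'],np.round(d['world_from_camera'],3).tolist())
print(robot.observe())
E
```

```text
scene 441.14067057379265 [[0.55, -0.376, 0.746, -0.473], [-0.835, -0.248, 0.491, -0.651], [-0.0, -0.893, -0.45, 0.683], [0.0, 0.0, 0.0, 1.0]]
top 501.057448417242 [[0.014, -0.989, 0.145, 0.302], [-1.0, -0.016, -0.011, 0.025], [0.013, -0.145, -0.989, 1.653], [0.0, 0.0, 0.0, 1.0]]
wrist 291.06486243658725 [[0.403, 0.886, 0.229, 0.149], [0.915, -0.389, -0.103, 0.507], [-0.002, 0.251, -0.968, 0.383], [0.0, 0.0, 0.0, 1.0]]
{'time': 0.15, 'qpos': array([ 1.01101935e+00,  3.42583713e-01,  1.52476942e+00, -5.52857187e-05,
        1.27539071e+00, -1.46013275e-01]), 'qvel': array([-0.00029589, -0.00267596, -0.00389262,  0.00108306,  0.00093389,
       -0.00079058]), 'joint_efforts': array([ 1.41958739e-03, -4.31469047e+01, -2.44352102e+01,  7.17230095e-02,
        5.36699512e-02, -8.53351344e-05]), 'tool_pos': array([0.21092547, 0.48044665, 0.22620352]), 'tool_rot': array([-3.14044602e+00, -1.15181975e-04,  2.72784501e+00]), 'contact_force': array([-0.23139508,  0.00249525, -0.78926498]), 'torque': array([ 0.01232946, -0.01009453,  0.00156308]), 'opening': 0.09141322445978389}
```

View pics/top0.png

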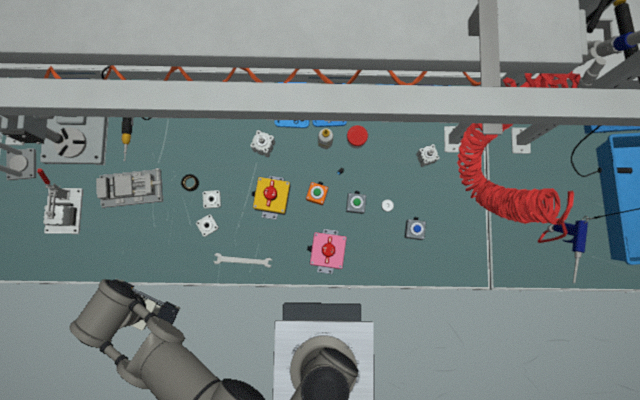

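View pics/scene0.png

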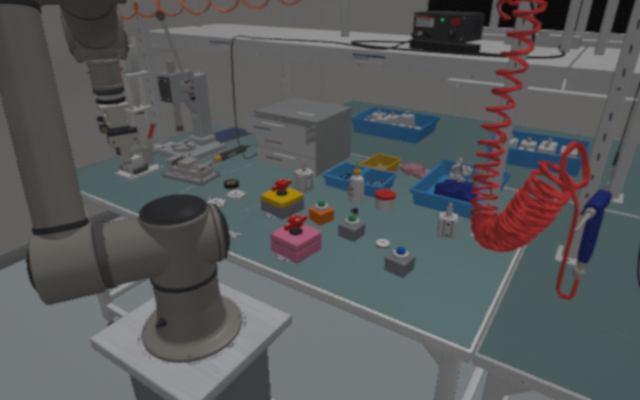

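Top view candidates: the yellow-box stop is at (271,195) and the pink look-alike at (328,250). The green on an orange box is at (317,192) and is a look-alike. The green start on a grey box is at (356,202), and the blue reset on a grey box at (415,229). Yellow stop and blue reset fit the description, so I'll confirm them in an enlarged crop and measure.

Run:
```python
from h import *
d=cam('top'); im=cv2.cvtColor(d['pixels'],cv2.COLOR_RGB2BGR)
cv2.imwrite('pics/crop1.png',cv2.resize(im[150:280,240:440],None,fx=4,fy=4,interpolation=cv2.INTER_CUBIC))
hsv=cv2.cvtColor(im,cv2.COLOR_BGR2HSV)
def cc(m,lo,box):
    M=np.zeros_like(m);x0,y0,x1,y1=box;M[y0:y1,x0:x1]=m[y0:y1,x0:x1];M=M.astype(np.uint8)
    c,_=cv2.findContours(M*255,cv2.RETR_EXTERNAL,cv2.CHAIN_APPROX_NONE);c=max(c,key=cv2.contourArea);return M,c
H,S,V=[hsv[...,i].astype(int) for i in range(3)]
# yellow box incl. red
B=(245,165,300,225)
m=((H>15)&(H<35)&(S>120)&(V>80))|(((H<12)|(H>170))&(S>120)&(V>60))
M,c=cc(m,0,B); r=cv2.minAreaRect(c);print('yellow rect',r)
pts=cv2.boxPoints(r);W=np.array([ray(d,*p,0.06) for p in pts]);print(W.round(4),W.mean(0))
e=np.diff(np.vstack([W,W[:1]]),axis=0);print([ (np.linalg.norm(q).round(4),np.arctan2(q[1],q[0]).round(3)) for q in e])
m=((H<10)|(H>172))&(S>150)&(V>60)
M,c=cc(m,0,B);ys,xs=np.nonzero(M);print('red',len(xs),xs.mean(),ys.mean(),ray(d,xs.mean(),ys.mean(),0.095))
W=np.array([ray(d,x,y,0.09)[:2] for x,y in zip(xs,ys)]);C=np.cov(W.T);w,v=np.linalg.eigh(C);print(w,v[:,1],np.arctan2(v[1,1],v[0,1]))
for nm,lo,hi,B in [('blue',100,125,(395,210,435,250)),('green',60,88,(340,185,375,220))]:
    m=(H>=lo)&(H<=hi)&(S>120)&(V>60);M,c=cc(m,0,B);mo=cv2.moments(c);u,v=mo['m10']/mo['m00'],mo['m01']/mo['m00'];print(nm,cv2.contourArea(c),u,v,ray(d,u,v,0.064))
d=cam('scene');im=cv2.cvtColor(d['pixels'],cv2.COLOR_RGB2BGR)
cv2.imwrite('pics/crop2.png',cv2.resize(im[160:285,210:430],None,fx=3.6,fy=3.6,interpolation=cv2.INTER_CUBIC))
```

```text
yellow rect ((270.9594421386719, 194.74327087402344), (33.044193267822266, 32.386600494384766), 9.462321281433105)
[[0.5065 0.2341 0.06  ]
 [0.6107 0.2206 0.06  ]
 [0.5946 0.115  0.06  ]
 [0.4906 0.1295 0.06  ]] [0.55061505 0.17478896 0.06      ]
[(np.float64(0.1051), np.float64(-0.129)), (np.float64(0.1068), np.float64(-1.722)), (np.float64(0.105), np.float64(3.003)), (np.float64(0.1058), np.float64(1.42))]
red 131 270.1603053435114 192.95419847328245 [0.55056572 0.17419622 0.095     ]
[8.27100948e-05 2.36530400e-04] [-0.99049447  0.13755257] 3.0036025839949705
blue 31.0 417.0 228.21505376344084 [ 0.44930216 -0.29338284  0.064     ]
green 23.0 356.5 201.5 [ 0.53223122 -0.10007101  0.064     ]
```

View pics/crop1.png

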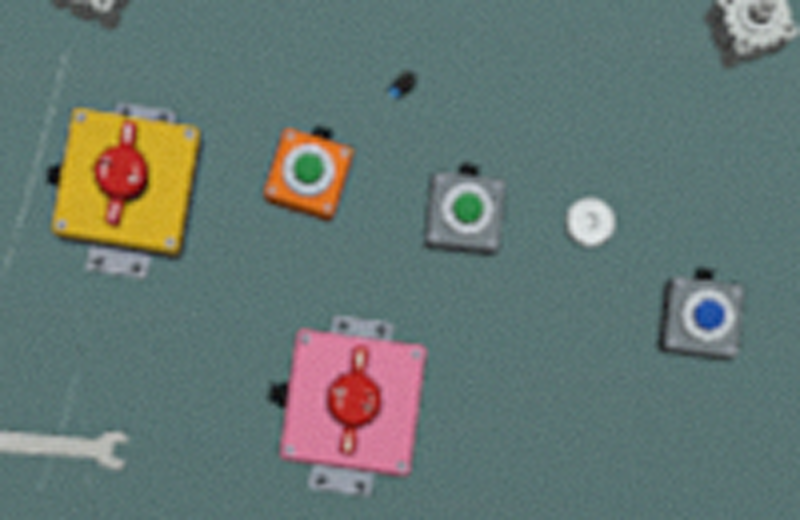

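View pics/crop2.png

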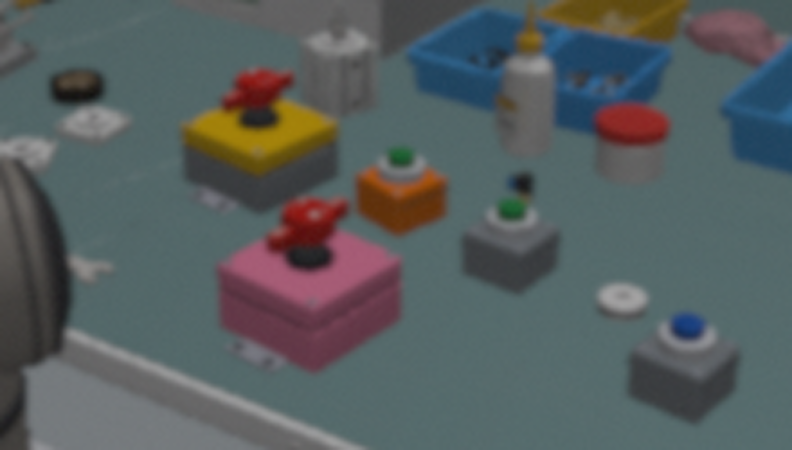

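Crop 1 confirms it: the yellow box with red winged head is the stop, at crop (122,172), with its wings roughly along world x. Blue on grey is the reset at crop (709,315). I'll leave pink and orange alone. I'm moving above the head with fingers shut and jaws aligned to the box.

Call:
send_rows --plan '[[[0.0212,-0.019,0],[0,0,0.0174],255],[[0.0212,-0.019,0],[0,0,0.0174],255],[[0.0212,-0.019,0],[0,0,0.0174],255],[[0.0212,-0.019,0],[0,0,0.0174],255],[[0.0212,-0.019,0],[0,0,0.0174],255],[[0.0212,-0.019,0],[0,0,0.0174],255],[[0.0212,-0.019,0],[0,0,0.0174],255],[[0.0212,-0.019,0],[0,0,0.0174],255],[[0.0212,-0.019,0],[0,0,0.0174],255],[[0.0212,-0.019,0],[0,0,0.0174],255],[[0.0212,-0.019,0],[0,0,0.0174],255],[[0.0212,-0.019,0],[0,0,0.0174],255],[[0.0212,-0.019,0],[0,0,0.0174],255],[[0.0212,-0.019,0],[0,0,0.0174],255],[[0.0212,-0.019,0],[0,0,0.0174],255],[[0.0212,-0.019,0],[0,0,0.0174],255],[[0,0,0],[0,0,0],255],[[0,0,0],[0,0,0],255]]' --newtons 20

```text
time: 2.05
tool_pos: [0.5502, 0.1764, 0.2263]
tool_rot: [3.142, -0.001, 3.005]
contact_force: [-0.7, 0.6, -0.2]
opening: 0.0006
```

Run:
```python
from h import *
d=cam('wrist','wrist1.png');s=robot.observe();print(s['tool_pos'],s['tool_rot'],s['qpos'],s['contact_force'],s['opening'],s['time'])
print(np.round(d['world_from_camera'],3))
for p in [(0.5505,0.1743,0.105),(0.5148,.1793,.09),(0.586,.169,.09)]: print(proj(d,p))
t=cam('top','top1.png')
im=cv2.imread('pics/top1.png');cv2.imwrite('pics/top1c.png',cv2.resize(im[150:280,240:440],None,fx=4,fy=4,interpolation=cv2.INTER_CUBIC))
```

```text
[0.54975571 0.1769794  0.22645964] [ 3.14142373e+00 -9.84387526e-04  3.00578373e+00] [ 1.78514646e-01  4.39645512e-01  1.37400999e+00  4.78948335e-04
  1.32882111e+00 -1.25658765e+00] [ 0.53500918 -0.05715755 -0.24271676] 0.0007513759942845947 2.1
[[ 0.137  0.959  0.248  0.483]
 [ 0.991 -0.133 -0.034  0.185]
 [-0.     0.25  -0.968  0.384]
 [ 0.     0.     0.     1.   ]]
(np.float64(320.6652735244128), np.float64(192.20957196834468))
(np.float64(320.7399368688651), np.float64(153.78598729231038))
(np.float64(320.3752106480252), np.float64(221.57924334245067))
```

View pics/wrist1.png

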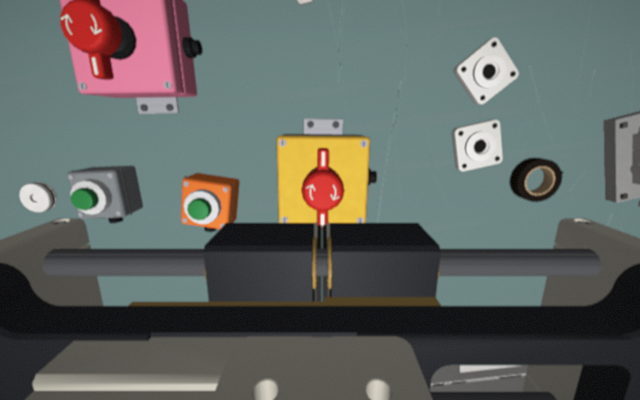

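The wrist view shows the red head at about (322,190), the near wing up to (322,150), and the far wing behind the fingers, with the arrows clockwise. The prediction was within about 2 px. I'll refine the head centre.

Run:
```python
from h import *
d=cam('wrist');im=cv2.cvtColor(d['pixels'],cv2.COLOR_RGB2BGR);hsv=cv2.cvtColor(im,cv2.COLOR_BGR2HSV).astype(int)
s=robot.observe();print(s['tool_pos'],s['contact_force'])
m=((hsv[...,0]<8)|(hsv[...,0]>172))&(hsv[...,1]>150)&(hsv[...,2]>60)
for v in range(146,222,4):
    x=np.nonzero(m[v,270:380])[0]+270
    if len(x): print(v,x.min(),x.max())
cv2.imwrite('pics/w1c.png',cv2.resize(im[130:250,250:400],None,fx=5,fy=5,interpolation=cv2.INTER_CUBIC))
print([ray(d,322.5,v,z) for v,z in[(190,.105),(155,.09)]])
```

```text
[0.54955716 0.1774797  0.22678539] [-0.46946021 -1.01467612 -0.3625984 ]
150 318 326
154 318 327
158 317 327
162 317 326
166 317 326
170 314 330
174 309 334
178 306 337
182 304 340
186 302 341
190 302 341
194 302 341
198 303 340
202 306 337
206 309 333
210 317 327
214 317 326
218 317 326
[array([0.54808398, 0.17726629, 0.105     ]), array([0.51574973, 0.18170414, 0.09      ])]
```

View pics/w1c.png

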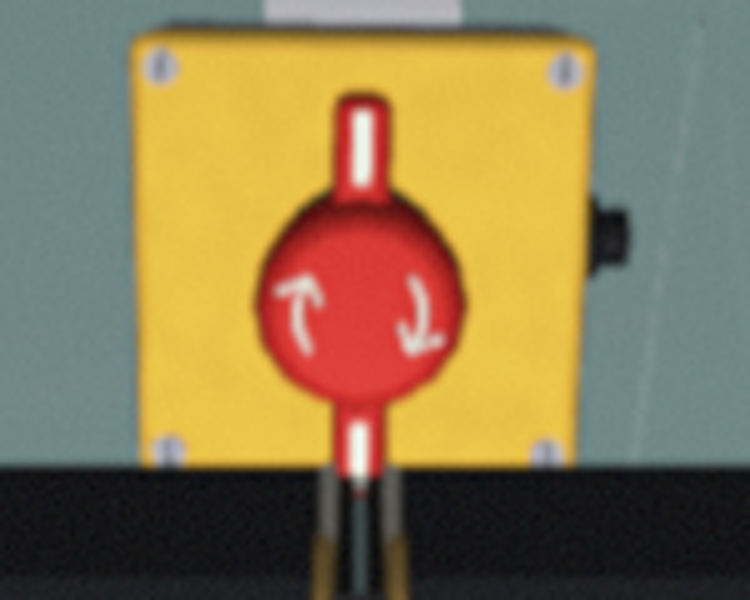

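Call:
send_rows --plan '[[[0.0005,-0.001,-0.03],[0,0,0],255],[[0,0,-0.03],[0,0,0],255],[[0,0,-0.03],[0,0,0],255],[[0,0,-0.02],[0,0,0],255],[[0,0,-0.005],[0,0,0],255],[[0,0,-0.004],[0,0,0],255],[[0,0,-0.003],[0,0,0],255],[[0,0,-0.003],[0,0,0],255],[[0,0,-0.003],[0,0,0],255],[[0,0,-0.002],[0,0,0],255],[[0,0,0],[0,0,0],255]]'

```text
time: 3.3
tool_pos: [0.5513, 0.176, 0.0977]
tool_rot: [3.141, 0.002, 3.006]
contact_force: [0.2, 0.7, 0.6]
opening: 0.0002
```

Run:
```python
from h import *
s=robot.observe();print(s['tool_pos'],s['contact_force'])
cam('wrist','w2.png')
d=cam('scene');im=cv2.cvtColor(d['pixels'],cv2.COLOR_RGB2BGR)
cv2.imwrite('pics/s2.png',cv2.resize(im[130:240,210:350],None,fx=5,fy=5,interpolation=cv2.INTER_CUBIC))
```

```text
[0.55128862 0.17596073 0.09770544] [0.16184121 0.65307099 0.60480763]
```

View pics/w2.png

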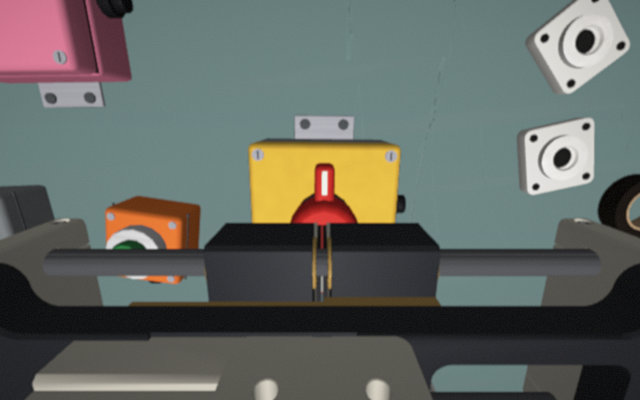

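View pics/s2.png

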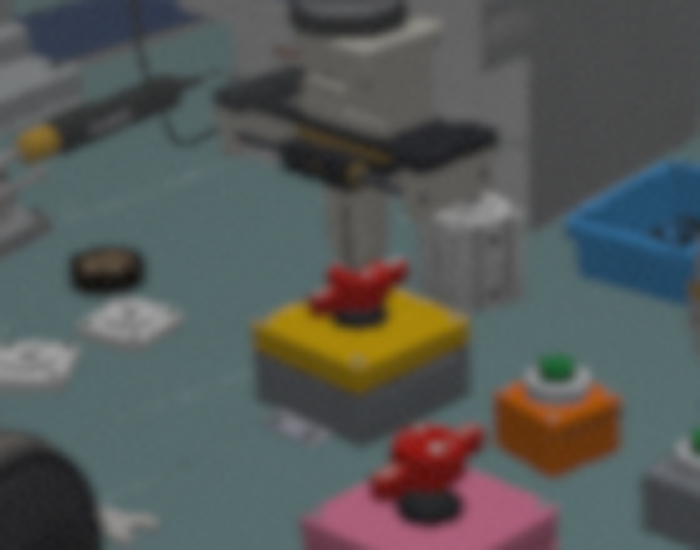

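Call:
send_rows --plan '[[[0,0,-0.001],[0,0,0],255],[[0,0,-0.001],[0,0,0],255],[[0,0,-0.001],[0,0,0],255],[[0,0,0],[0,0,0],255]]'

```text
time: 3.8
tool_pos: [0.5515, 0.1759, 0.0948]
tool_rot: [3.141, 0.002, 3.006]
contact_force: [-0.4, 1.1, 6.6]
opening: 0.0008
```

Run:
```python
from h import *
for i in range(3):
    cam('top');s=robot.observe();print(s['tool_pos'],s['contact_force'])
```

```text
[0.551437   0.17593677 0.09480078] [-0.54776713  0.05399147  6.77323601]
[0.55145679 0.17592408 0.09481938] [-1.55209766  2.36893423  6.49392928]
[0.55143397 0.17592428 0.09482833] [-1.2423239   0.58931788  7.66175887]
```

Call:
send_rows --plan '[[[0,0,0.02],[0,0,0],255],[[0,0,0.025],[0,0,0],255],[[-0.021,-0.014,0],[0,0,0],255],[[-0.021,-0.0135,0],[0,0,0],255],[[0,0,0],[0,0,0],255]]'

```text
time: 4.45
tool_pos: [0.5064, 0.147, 0.1387]
tool_rot: [-3.141, -0.002, 3.006]
contact_force: [-0.6, 0.9, -0.3]
opening: 0.0004
```

Run:
```python
from h import *
s=robot.observe();print(s['tool_pos'],s['contact_force'])
d=cam('wrist','w3.png')
for z in (.105,.0965): print(proj(d,(0.5505,0.1752,z)))
d=cam('scene');im=cv2.cvtColor(d['pixels'],cv2.COLOR_RGB2BGR)
cv2.imwrite('pics/s3.png',cv2.resize(im[130:240,210:350],None,fx=5,fy=5,interpolation=cv2.INTER_CUBIC))
```

```text
[0.50635251 0.14704379 0.13865407] [-0.57540055  0.92560835 -0.27347983]
(np.float64(369.8767308890119), np.float64(273.3156283782399))
(np.float64(368.08172763570514), np.float64(267.62316476571675))
```

View pics/w3.png

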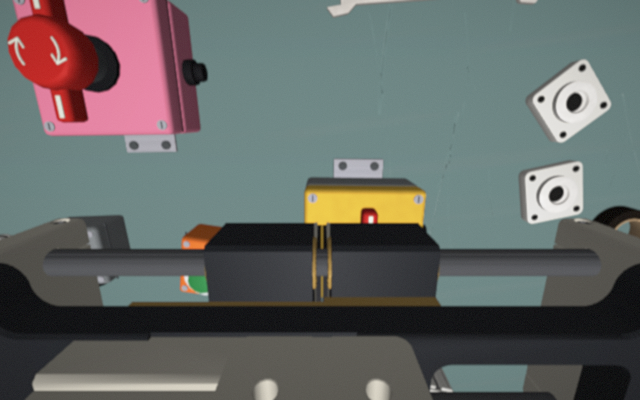

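View pics/s3.png

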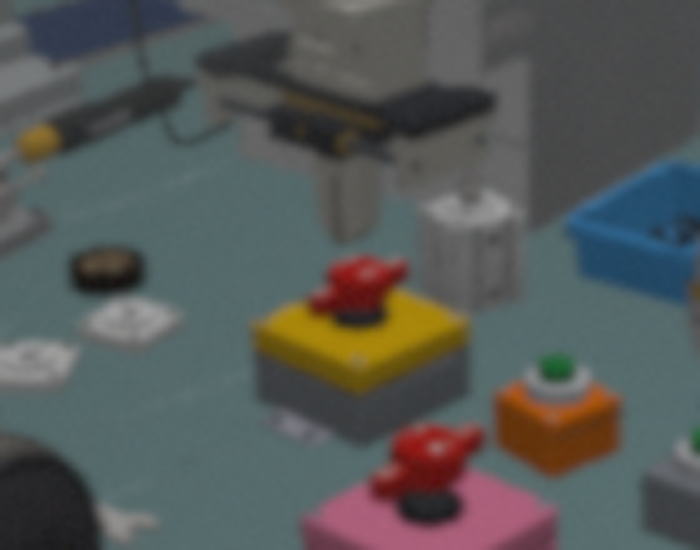

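Head is latched: it sits on the collar, unlike the pink one, which is raised. I'll lower beside the near wing on its -y side.

Call:
send_rows --plan '[[[0.002,0,-0.02],[0,0,0],255],[[0,0,-0.02],[0,0,0],255],[[0,0,-0.015],[0,0,0],255],[[0,0,-0.006],[0,0,0],255],[[0,0,0],[0,0,0],255]]'

```text
time: 5.05
tool_pos: [0.5109, 0.1484, 0.0769]
tool_rot: [-3.141, -0.001, 3.006]
contact_force: [0.1, 0.8, 0.6]
opening: 0.0001
```

Run:
```python
from h import *
s=robot.observe();print(s['tool_pos'],s['contact_force'])
d=cam('wrist','w4.png')
d=cam('scene');im=cv2.cvtColor(d['pixels'],cv2.COLOR_RGB2BGR)
cv2.imwrite('pics/s4.png',cv2.resize(im[150:220,240:330],None,fx=8,fy=8,interpolation=cv2.INTER_CUBIC))
```

```text
[0.51088588 0.14839671 0.07690608] [0.07839739 0.75460612 0.59704105]
```

View pics/w4.png

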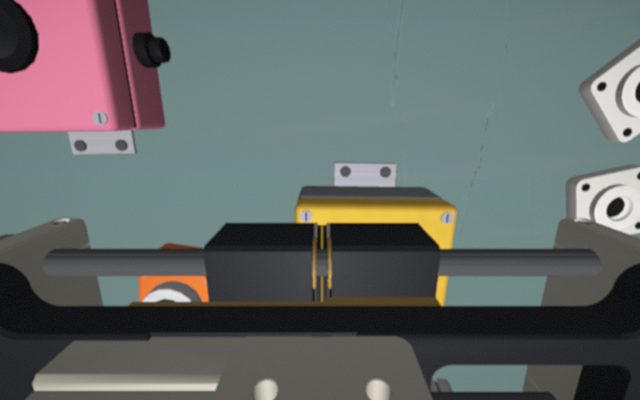

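View pics/s4.png

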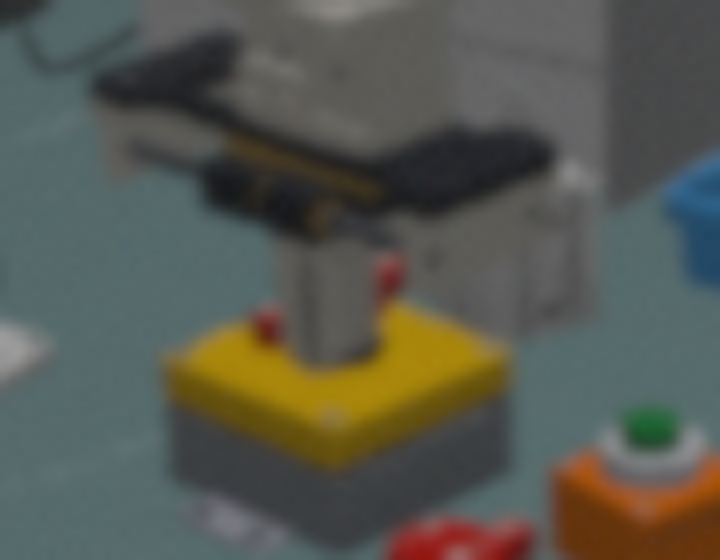

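Run:
```python
import numpy as np
R=np.array([[.991,.136],[-.136,.991]])
p0=np.array([-.037,-.025]);f=lambda t:np.array([p0[0]*np.cos(t)+p0[1]*np.sin(t),-p0[0]*np.sin(t)+p0[1]*np.cos(t)])
print(R@(p0-np.array([-.0356,-.032])))
for i in range(9):print(i,(R@(f(.1*i+.1)-f(.1*i))).round(4))
```

```text
[-0.0004354  0.0071274]
0 [-0.0018  0.0041]
1 [-0.0014  0.0043]
2 [-0.0009  0.0044]
3 [-0.0005  0.0044]
4 [-0.      0.0045]
5 [0.0004 0.0044]
6 [0.0009 0.0044]
7 [0.0013 0.0043]
8 [0.0017 0.0041]
```

Call:
send_rows --plan '[[[-0.0005,0.004,0],[0,0,0],255],[[0,0.003,0],[0,0,0],255],[[-0.0018,0.0041,0],[0,0,-0.1],255],[[-0.0014,0.0043,0],[0,0,-0.1],255],[[-0.0009,0.0044,0],[0,0,-0.1],255],[[-0.0005,0.0044,0],[0,0,-0.1],255],[[0,0,0],[0,0,0],255]]'

```text
time: 5.85
tool_pos: [0.5057, 0.173, 0.0782]
tool_rot: [3.141, 0.001, 2.606]
contact_force: [-0.4, 0.0, 1.4]
opening: 0.0
```

Run:
```python
from h import *
s=robot.observe();print(s['tool_pos'],s['contact_force'],s['torque'])
d=cam('wrist','w5.png')
d=cam('scene');im=cv2.cvtColor(d['pixels'],cv2.COLOR_RGB2BGR)
cv2.imwrite('pics/s5.png',cv2.resize(im[150:220,240:330],None,fx=8,fy=8,interpolation=cv2.INTER_CUBIC))
```

```text
[0.50572465 0.17304101 0.07821186] [-0.41004031  0.03779517  1.35530948] [-0.0942898   0.09751444  0.03274602]
```

View pics/s5.png

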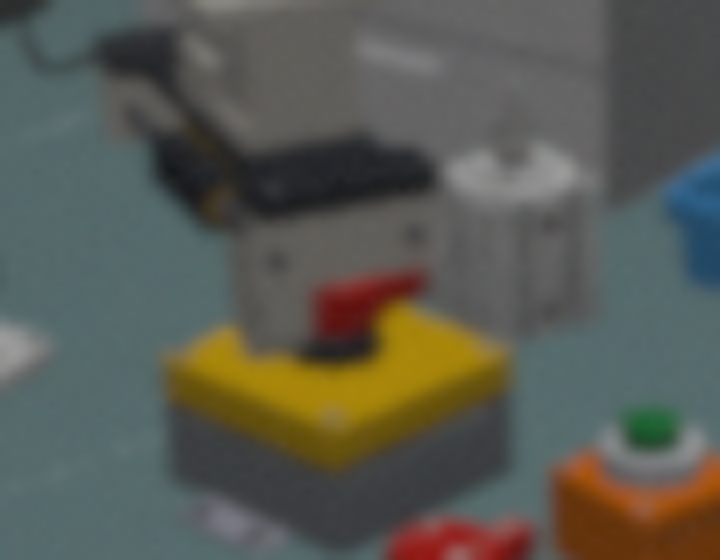

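The far wing has swung towards -y, so the head is turning with the finger. I'll keep going.

Call:
send_rows --plan '[[[0,0.0045,0],[0,0,-0.1],255],[[0.0004,0.0044,0],[0,0,-0.1],255],[[0.0009,0.0044,0],[0,0,-0.1],255],[[0.0007,0.0022,0],[0,0,-0.05],255],[[0,0,0],[0,0,0],255]]'

```text
time: 6.45
tool_pos: [0.5074, 0.1883, 0.0783]
tool_rot: [3.141, -0.001, 2.258]
contact_force: [-3.5, 0.6, 4.8]
opening: 0.0001
```

Run:
```python
from h import *
s=robot.observe();print(s['tool_pos'],s['contact_force'],s['torque'])
d=cam('wrist','w6.png')
d=cam('scene');im=cv2.cvtColor(d['pixels'],cv2.COLOR_RGB2BGR)
cv2.imwrite('pics/s6.png',cv2.resize(im[150:220,240:330],None,fx=8,fy=8,interpolation=cv2.INTER_CUBIC))
```

```text
[0.50740386 0.18834997 0.07830357] [-3.53302714  0.56720092  4.76850933] [0.13402131 0.47720393 0.05658549]
```

View pics/s6.png

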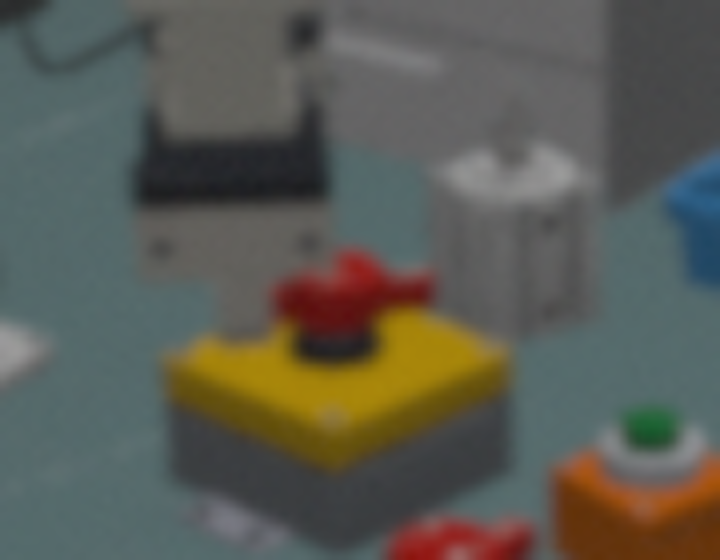

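Force of -3.5 N in x and +4.8 N up suggests the finger is rubbing the head's rim. I'll ease off radially and look.

Call:
send_rows --plan '[[[-0.003,0.0005,0],[0,0,0],255],[[-0.001,0.0005,0],[0,0,0],255],[[0,0,0],[0,0,0],255]]'

```text
time: 6.85
tool_pos: [0.5034, 0.1887, 0.0776]
tool_rot: [-3.141, -0.0, 2.257]
contact_force: [-1.5, -0.4, 1.2]
opening: 0.0005
```

Run:
```python
from h import *
s=robot.observe();print(s['tool_pos'],s['contact_force'],s['torque'])
d=cam('wrist','w7.png')
d=cam('scene');im=cv2.cvtColor(d['pixels'],cv2.COLOR_RGB2BGR)
cv2.imwrite('pics/s7.png',cv2.resize(im[150:220,240:330],None,fx=8,fy=8,interpolation=cv2.INTER_CUBIC))
d=cam('top');im=cv2.cvtColor(d['pixels'],cv2.COLOR_RGB2BGR)
cv2.imwrite('pics/t7.png',cv2.resize(im[160:230,230:320],None,fx=7,fy=7,interpolation=cv2.INTER_CUBIC))
```

```text
[0.50340369 0.18874648 0.07762744] [-1.48204368 -0.4142242   1.16437901] [-0.18109769  0.1665892  -0.00888802]
```

View pics/s7.png

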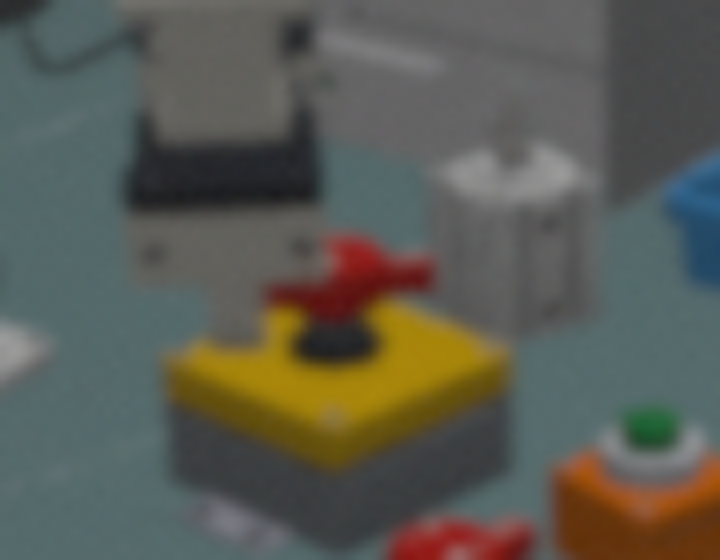

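View pics/t7.png

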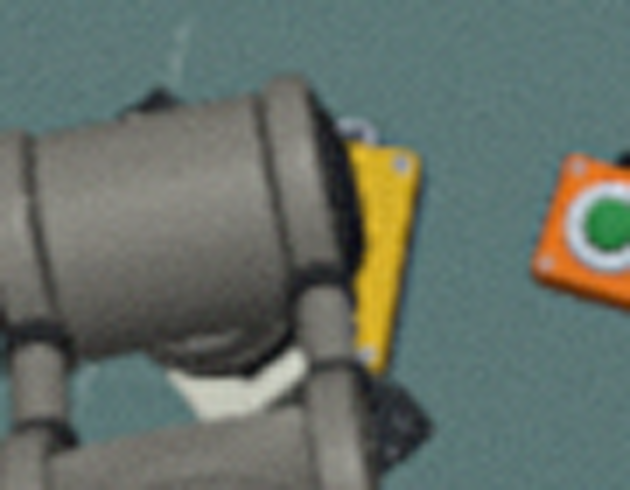

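View pics/w7.png

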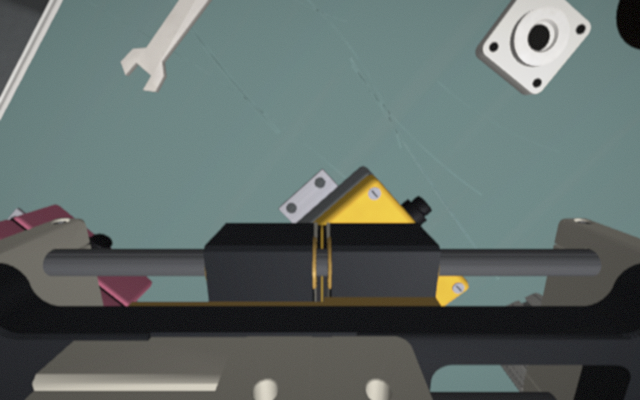

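Popped up: the stem gap above the collar is visible. I'll back the finger away so the wing springs back, then rise.

Call:
send_rows --plan '[[[-0.003,-0.009,0],[0,0,0],255],[[-0.002,-0.009,0],[0,0,0],255],[[-0.002,-0.009,0],[0,0,0],255],[[-0.002,-0.009,0],[0,0,0],255],[[-0.001,-0.009,0],[0,0,0],255],[[0,0,0.04],[0,0,0],255],[[0,0,0.04],[0,0,0.05],255],[[0,-0.03,0.02],[0,0,0.05],255],[[0,-0.04,0],[0,0,0.05],255],[[-0.005,-0.04,0],[0,0,0.05],255],[[-0.005,-0.04,0],[0,0,0.05],255],[[-0.005,-0.04,0],[0,0,0.05],255],[[-0.005,-0.04,0],[0,0,0],255],[[-0.005,-0.04,0],[0,0,0],255],[[-0.005,-0.04,0],[0,0,0],255],[[-0.005,-0.04,0],[0,0,0],255],[[-0.005,-0.04,0],[0,0,0],255],[[0,0,0],[0,0,0],255]]'

```text
time: 8.8
tool_pos: [0.4528, -0.251, 0.1777]
tool_rot: [-3.14, 0.002, 2.551]
contact_force: [0.4, -0.2, 0.2]
opening: 0.0006
```

Run:
```python
from h import *
s=robot.observe();print(s['tool_pos'],s['tool_rot'],s['contact_force'],s['torque'])
d=cam('wrist','w8.png');print(proj(d,(.4493,-.2934,.064)))
d=cam('scene');im=cv2.cvtColor(d['pixels'],cv2.COLOR_RGB2BGR)
cv2.imwrite('pics/s8.png',cv2.resize(im[150:280,240:430],None,fx=4,fy=4,interpolation=cv2.INTER_CUBIC))
d=cam('top');im=cv2.cvtColor(d['pixels'],cv2.COLOR_RGB2BGR)
cv2.imwrite('pics/t8.png',cv2.resize(im[150:280,180:440],None,fx=3,fy=3,interpolation=cv2.INTER_CUBIC))
```

```text
[ 0.45281057 -0.25098532  0.17772321] [-3.14033387e+00  1.86469951e-03  2.55127573e+00] [ 0.40880724 -0.17497236  0.23343195] [ 0.0418617  0.0344739 -0.03037  ]
(np.float64(284.881138980516), np.float64(213.11575918393385))
```

View pics/s8.png

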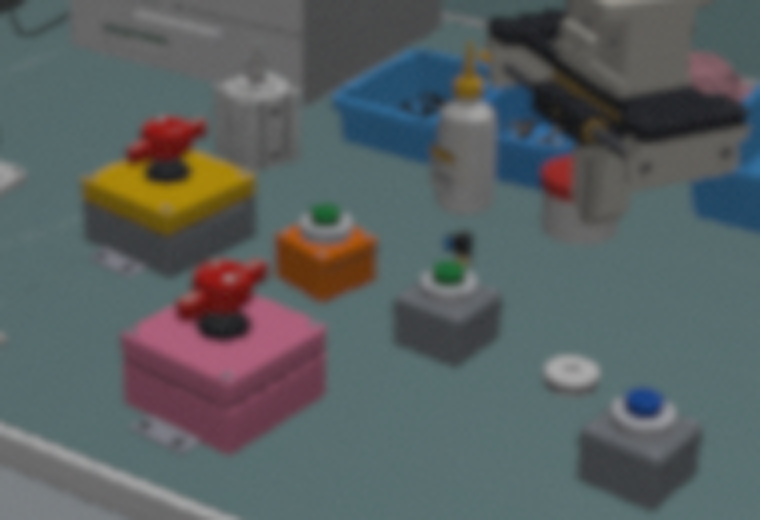

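View pics/t8.png

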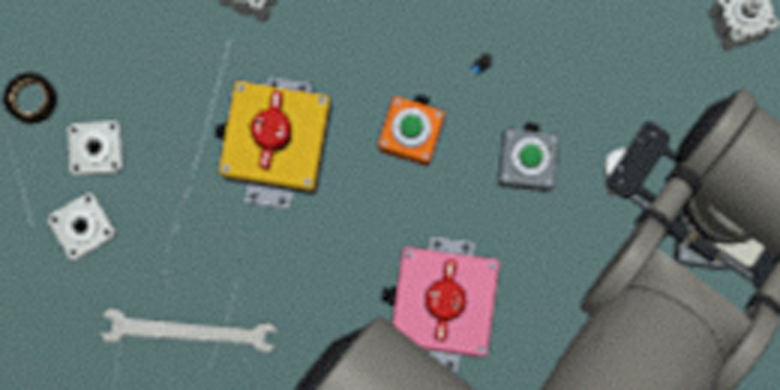

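View pics/w8.png

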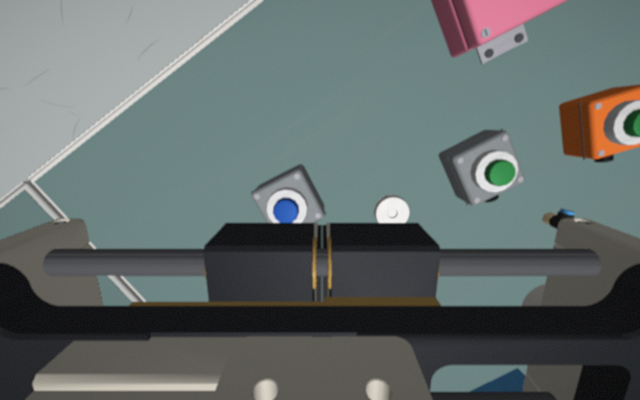

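The yellow head is up with its wings back at rest. Wrist shows blue at (286,212), against a prediction of (285,213). Next I'll move over it and press.

Call:
send_rows --plan '[[[-0.0015,-0.021,0],[0,0,0],255],[[-0.0015,-0.021,0],[0,0,0],255],[[0,0,0],[0,0,0],255],[[0,0,-0.035],[0,0,0],255],[[0,0,-0.035],[0,0,0],255],[[0,0,-0.03],[0,0,0],255],[[0,0,-0.008],[0,0,0],255],[[0,0,-0.004],[0,0,0],255],[[0,0,0],[0,0,0],255]]'

```text
time: 9.85
tool_pos: [0.4513, -0.2878, 0.0666]
tool_rot: [3.142, 0.001, 2.557]
contact_force: [-0.2, -1.0, 0.1]
opening: 0.0003
```

Run:
```python
from h import *
for i in range(2):
    d=cam('scene');s=robot.observe();print(s['tool_pos'],s['contact_force'],s['torque'])
im=cv2.cvtColor(d['pixels'],cv2.COLOR_RGB2BGR)
cv2.imwrite('pics/s9.png',cv2.resize(im[210:290,350:450],None,fx=7,fy=7,interpolation=cv2.INTER_CUBIC))
```

```text
[ 0.45150985 -0.28817345  0.06702531] [ 0.78286795 -0.14331786  0.55306053] [-0.04523084 -0.00286429 -0.02509363]
[ 0.45155305 -0.28840272  0.06722768] [ 0.46935851 -0.43951718 -0.29851204] [-0.03155067 -0.02468806  0.05981696]
```

View pics/s9.png

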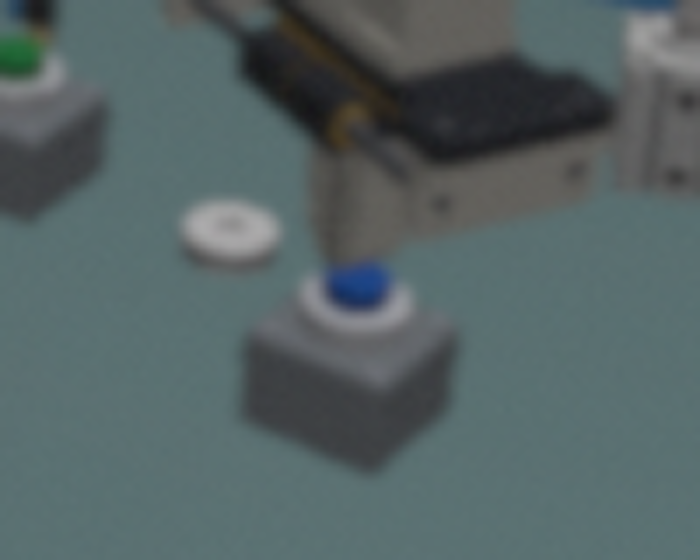

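Call:
send_rows --plan '[[[-0.002,-0.004,0],[0,0,0],255],[[0,0,-0.003],[0,0,0],255],[[0,0,-0.003],[0,0,0],255],[[0,0,-0.002],[0,0,0],255],[[0,0,-0.001],[0,0,0],255],[[0,0,0],[0,0,0],255],[[0,0,0],[0,0,0],255]]'

```text
time: 10.65
tool_pos: [0.4492, -0.293, 0.0581]
tool_rot: [-3.141, 0.003, 2.556]
contact_force: [-2.4, -1.9, 11.5]
opening: 0.0004
```

Run:
```python
from h import *
for i in range(3):
    d=cam('scene');s=robot.observe();print(s['tool_pos'],s['contact_force'],s['torque'])
```

```text
[ 0.44919185 -0.29306167  0.05812492] [-2.37774448 -0.83613817 11.75992907] [-0.26169255  0.39979324  0.0326906 ]
[ 0.44917403 -0.29304062  0.05810183] [-2.36617231 -1.89390318 10.87223074] [-0.22448086  0.44156605 -0.00248774]
[ 0.44919927 -0.29304564  0.05811629] [-2.26766106 -1.44438449 12.96885832] [-0.26417775  0.43305738 -0.04268159]
```

At 11–13 N and z 0.058 it's on its stop (fully in takes about 5 N). I'll lift off.

Call:
send_rows --plan '[[[0,0,0.01],[0,0,0],255],[[0,0,0.04],[0,0,0],255],[[0,0,0.045],[0,0,0],255],[[0,0,0.045],[0,0,0],255],[[0,-0.04,0],[0,0,0],255],[[0,-0.04,0],[0,0,0],255],[[0,0,0],[0,0,0],255],[[0,0,0],[0,0,0],255]]'

```text
time: 11.6
tool_pos: [0.4481, -0.3719, 0.1958]
tool_rot: [3.14, -0.002, 2.555]
contact_force: [-0.8, 0.0, 0.0]
opening: 0.0006
```

Run:
```python
from h import *
s=robot.observe();print(s['time'],s['tool_pos'],s['contact_force'],s['qvel'].round(3))
d=cam('scene');im=cv2.cvtColor(d['pixels'],cv2.COLOR_RGB2BGR)
cv2.imwrite('pics/s10.png',cv2.resize(im[150:280,240:430],None,fx=4,fy=4,interpolation=cv2.INTER_CUBIC))
d=cam('top');im=cv2.cvtColor(d['pixels'],cv2.COLOR_RGB2BGR)
cv2.imwrite('pics/t10.png',cv2.resize(im[110:280,180:440],None,fx=3,fy=3,interpolation=cv2.INTER_CUBIC))
```

```text
11.6 [ 0.44805431 -0.37193225  0.19583457] [-0.83204143  0.01704333  0.0216443 ] [ 0.026 -0.015  0.026  0.002  0.     0.001]
```

View pics/s10.png

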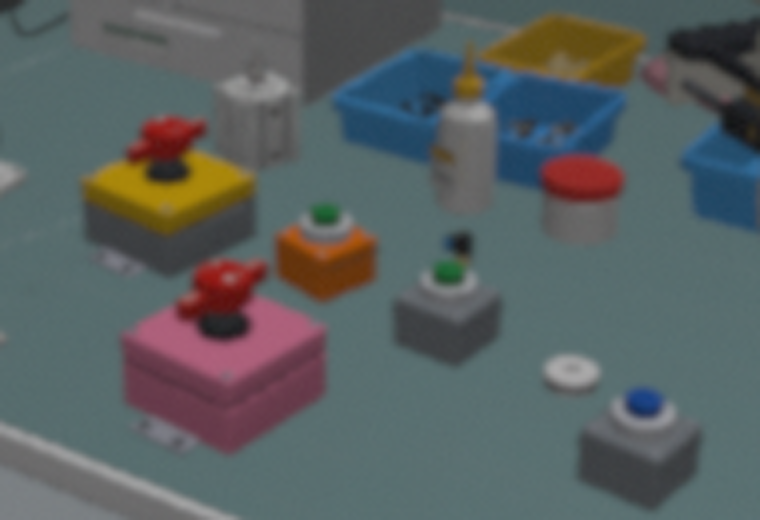

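View pics/t10.png

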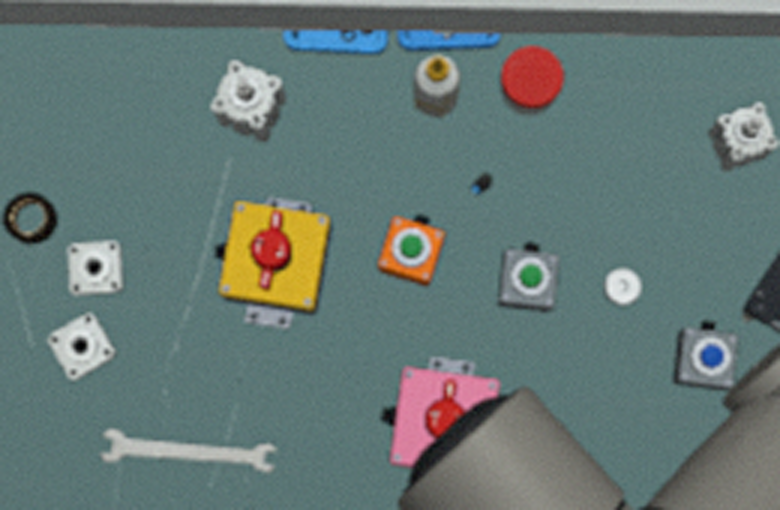

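Everything is at rest: red head up, blue button out, green untouched, loose parts in place and the arm clear.

```bash
python3 -c "
from cell import robot
print(robot.hand_in())"
```

```text
the job is handed in; nothing more can be done
None
```

The emergency stop is proved on the yellow box, and I handed the job in at about 11.7 s of the 51 s allowed.

- **Press:** with the fingers shut, I pushed the red head down about 10 mm at roughly 7 N. The picture after I let go showed it latched down.
- **Twist:** I pushed the near wing clockwise through about 0.75 rad, and the head popped back up. Towards the end, the finger read about 3.5 N sideways and 4.8 N upward. I took this as the finger rubbing the head's rim and backed it off 4 mm. The pictures then showed the head up, and once the finger was clear, the wings were back at rest.
- **Reset:** I then pressed the blue button to z 0.058 m at 11–13 N. That is well above the 5 N or so for fully in, so I took it as on its stop. It came back out when I lifted off.

**Last checks:** the scene and top pictures showed the red head up and the blue button out. The green button looked untouched, and the loose parts and the pink and orange look-alikes looked unmoved. The arm was clear, and the force reading was about zero apart from noise (under 1 N). No check failed; I had no direct reading of how far any button or the head had moved, so those states are judged from pictures, tool height and force.

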